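# Square a painting panel into the jig

### The job

Square up the small painting panel in the wooden corner jig: push it along the desk, never lifting it, until one long edge lies flush against the long fence and its end lies flush against the short end fence. The metal sliding stop on the long fence must also be pushed along until it rests against the panel's other end, so the panel is boxed in. Leave the paint jar, the tape roll and the eraser where they are.

Things in the scene. Friction and masses are not known exactly. Their poses are not given: they have to be found in the camera images.
- panel: Loose wooden painting panel lying flat, painted face (blue-green and pale bands) up: 100 mm along its x, 150 along its y, 24 thick, solid sides, 0.15 to 0.33 kg. Origin: centre of its underside; z up. It starts about 20 to 70 mm off each fence, on the jig's open side, turned at most 18 degrees from it.
- jig_corner (a point): On the desk at the inside corner of the fixed L-shaped wooden jig; axes are the jig's (yaw within 12 degrees of the world's). Long fence: inner face x = 0, from y = 0 to -335 mm. Short end fence: inner face y = 0, from x = 0 to -125 mm. Fences 18 mm high, 22 thick. The panel's home is its centre at x = -50, y = -75 mm, its axes parallel to these.
- stop_face (a point): Centre of the +y end face of the lower lip of the aluminium sliding stop, 13 mm to -x of the long fence's face, 12.5 mm up; axes as jig_corner. The stop, 40 mm long in y (back face 40 mm to -y of here), rides on the fence: jig x -24 to 24, z 20 to 42 mm; lip x -24 to -2, z 3 to 22 mm; 16 mm thumb screw on top, to z 53 mm.
- stop (a joint): Travel of the sliding stop along the long fence, m, 0 to 0.15: grows towards the end fence (jig +y). Starts between 0 and 0.03; its end face is at jig y = -260 mm at 0. Sliding takes about 1.5 N, a little more when fast; it stays where it is left.
- jar: Paint jar, 44 mm across, 65 mm tall, upright; origin at the centre of its underside. Leave alone.
- tape: Roll of masking tape lying flat, 60 mm across, 25 mm tall; origin at the centre of its underside. Leave alone.
- eraser: White block eraser 30 x 60 x 20 mm; origin at the centre of its underside. Leave alone.
There are look-alikes about, which are no part of the job. Several things look just like the panel: the one meant starts farthest to the robot's right.

How it is judged:
At the end, for the whole second after the job is handed in: The panel lies flat and at rest within 3 mm of flush against both fences and square to them within 0.025 rad (1.4 degrees); the sliding stop's face is within 4.5 mm of where the home panel's free end lies (150 mm from the end fence) (x of panel in the frame of jig_corner between -0.053 and -0.047 m and y of panel in the frame of jig_corner between -0.078 and -0.072 m and angle between the x axis of panel and the x axis of jig_corner, either way round below 0.025 rad and angle between panel's own z axis and vertical below 0.03 rad and height (world z) of panel below 0.003 m and linear speed of panel below 0.01 m/s and y of stop_face in the frame of jig_corner above -0.1545 m and velocity of joint stop below 0.01 m/s); the robot touches nothing.
It fails at once if the panel is lifted or tipped (height (world z) of panel above 0.012 m or angle between panel's own z axis and vertical above 0.15 rad).
It fails at once if a bystander (jar, tape roll, eraser) is moved more than 20 mm (distance of any of jar, tape, eraser from where it was at the start of the episode above 0.02 m).
It also fails if it takes over 72 s, if anything falls off the work surface, if the arm or the gripper's body presses on something with over 40 N, if the wrist force passes 120 N, or if a joint passes its speed limit or range.

### The arm

A 7-joint arm with a two-finger parallel gripper is mounted at the origin on the work surface. World frame = base frame: x ahead of the robot, y to its left, z up, the work surface at z = 0. Lengths are in m, angles in rad, forces in N, time in s.
With the tool pointing down it reaches from about 0.4 to 0.875 m from the base axis. Payload 19.3 kg.
Tool frame: the origin (TCP) lies at the very end of the fingers, on their centre line; the grasp point (between the pads) lies 19 mm behind it; z points along the fingers, y is the line along which they close (so a half turn about z gives the same grasp; the last joint's range is limited). The gripper opens to 85 mm and grips with 20 to 120 N. Pads are 22 mm wide; open, the fingers measure 114 mm over their backs; the gripper's body (76 mm by 85 mm) begins 54 mm behind the grasp point. The pads swing forward as they close: fully open they stand 13 mm farther back than shut.
Start: joints at [-1.222, 0.521, -0.036, 1.599, 0.021, 1.021, -0.113], TCP at [0.254, 0.571, 0.231] pointing down, gripper open.
Joint ranges: [-2.91, 2.91], [-0.3, 2.13], [-1.5, 1.42], [0.17, 2.43], [-1.26, 4.41], [0.16, 1.93], [-2.52, 2.52]. Speed limits (rad/s): [1.89, 1.89, 2.39, 2.39, 3.01, 3.01, 3.01].

### API

Orientations are given as [roll, pitch, yaw] about the fixed x, y, z axes, in that order (R = Rz(yaw) Ry(pitch) Rx(roll)).
In Python, from workcell import monitor, optics, job_done gives the robot as it stands.
- The arm moves only by the shell command python3 -m handwheel 'ROWS' [FORCE]. ROWS is JSON, a list of rows, each an object of numbers: "dx", "dy", "dz": the shift along the tool's x, y, z in cm; "wx", "wy", "wz": the turn, a rotation vector about the tool's x, y, z in rad; "claw": the opening in per cent of the stroke, from 0 (shut) to 100 (fully open). A call has 1 to 8 rows; each row shifts and turns the commanded pose from where the row before left it, along the tool's axes as they then stand; what a row does not reach is not made up. A row lasts 1/8 s, in which the tool goes at most 62.5 mm and 10.7 degrees, less where a joint would pass 70% of its speed; a pose out of reach is approached as far as the arm can. A call with a gripper value outside its range is refused whole. The fingers move at their own pace and stop on an object; FORCE is the grip in N (left out, the last holds). Time passes only in rows, so rows that do not move let the fingers close. It gives the time, the measured TCP pose, the force, the opening and the grip force at its end, in the units of the state.
- monitor.observe(): the state, without advancing time (a new reading comes with each control period).
- optics.grab_frame(name): name is "scene" or "side" or "wrist"; returns a dict with "frame" (420x560x3 uint8, blue, green, red), "fovy" (degrees; the focal length in pixels is half the picture's height over the tangent of half this angle, whatever the lens; pixels are square), "cx", "cy" (the principal point, pixels), "k1" (the pictures are not rectified: a ray, as slopes to the right and down, at radius r is drawn at 1 + k1 r^2 times it, then the intrinsics apply), "R" (3x3) and "t" (3): a world point X has camera coordinates R X + t. Camera axes: x right, y down, z forward; pixel columns grow to the right and rows downward; lengths in m; the calibration is good to about 2 mm. A picture is of the moment at which its call begins. There is no depth.
- job_done(): hands the job in; it is judged then, once.
Trained networks look in the newest picture that a camera, given by its name, has taken for a name from the list of things; names that differ only in an ending like _2 or _b are one class to them, and where a whole thing is asked for, a point or a joint stands for the part that bears it (a point fixed in the world has none). Each returns a list of dicts, best first, with "p" (0 to 1); they miss things now and then, are a little off and sometimes report something else, mostly with a low value. They report only what shows in the picture. A call takes as long as a camera call. They do not tell look-alikes from the thing itself.
- optics.masks_of(name, camera): "region" (420x560 bool, what is visible of it) and "rect" ([left, top, width, height] in pixels, round what is visible of it).
The state is a dict: "clock": time; "qpos": joint angles; "qd": joint speeds; "joint_efforts": joint torques, N m; "position": TCP position; "tool_rot": TCP orientation; "force": force on the tool from outside, world axes, zero at the start; "moment": the same for the moment, N m; "grip_width": finger opening in m; "finger_force": force on a finger pad.
Only numpy, scipy, OpenCV 4.12 (cv2) and the standard library are available. Lean on these libraries where they do the work, as an engineer would, in place of code of your own. Each camera call takes 0.05 s, during which the arm holds its last target. There are 200 camera calls.

## Working session

There is one attempt and no reset: what is moved stays moved. The work goes in short steps, Python scripts to look and compute and a shell command to move; the robot and the scene stay as the last step left them, time stands still between calls to the robot, and variables do not carry over. Pictures are saved under pics/ and viewed, at most 10 in all, crops included, and the job is handed in when it is done.

```bash
mkdir -p pics
python3 - <<'E'
from workcell import monitor, optics
import cv2
s=monitor.observe()
print(s)
for n in ["scene","side"]:
    f=optics.grab_frame(n)
    cv2.imwrite(f"pics/{n}0.png",f["frame"])
    print(n,f["fovy"],f["cx"],f["cy"],f["k1"],f["R"],f["t"])
    for o in ["panel","stop","jar","tape","eraser"]:
        print(o,[(round(m["p"],2),m["rect"]) for m in optics.masks_of(o,n)])
E
```

```text
{'clock': 0.0, 'qpos': array([-1.22220274,  0.52204598, -0.03633714,  1.59998255,  0.02120093,
        1.02112491, -0.11279562]), 'qd': array([ 0.0007716 , -0.00010416, -0.00043974,  0.00035568, -0.00089035,
       -0.00022334, -0.00036391]), 'joint_efforts': array([ 1.77757111e-04, -9.27118635e+01,  1.97966002e+00, -3.69925010e+01,
        1.76648487e-02,  8.18653585e-03, -7.06941364e-05]), 'position': array([0.25405321, 0.57066587, 0.23071482]), 'tool_rot': array([-3.14041966e+00,  8.04100786e-05,  2.72280200e+00]), 'force': array([-0.30966882, -0.03818693,  0.01941923]), 'moment': array([-0.03683704,  0.04177475,  0.0334453 ]), 'finger_force': 0.0, 'grip_width': 0.08551044977307568}
scene 50.00516180989606 283.70604691481145 206.0884381480348 0.026117819713172636 [[ 0.04066136  0.99917238  0.00109979]
 [ 0.86782527 -0.03477062 -0.49565139]
 [-0.49520294  0.02110829 -0.86852086]] [-0.01798084 -0.48354627  1.51248459]
panel [(0.96, [262.8, 173.3, 55.1, 37.3]), (0.69, [309.1, 250.4, 67.1, 74.3]), (0.66, [305.1, 115.0, 58.9, 47.3])]
stop [(0.77, [234.8, 221.5, 17.7, 16.6])]
jar [(0.61, [401.4, 183.8, 17.6, 27.9]), (0.27, [383.0, 161.9, 22.0, 21.6])]
tape [(0.8, [378.7, 160.9, 22.7, 19.5])]
eraser [(0.51, [161.3, 173.0, 13.8, 19.4])]
side 43.76646097719233 285.6834959881599 205.0502583879461 -0.17921625593953905 [[ 0.90841275 -0.41746743  0.02252151]
 [-0.23853353 -0.56178578 -0.79214802]
 [ 0.34334826  0.71422523 -0.60991335]] [-0.52540296  0.18364057  1.24779423]
panel [(0.93, [303.6, 160.0, 58.3, 30.5]), (0.87, [239.5, 199.3, 49.5, 44.2]), (0.55, [158.7, 185.0, 47.0, 45.2])]
stop [(0.87, [306.3, 219.3, 30.4, 27.7])]
jar [(0.59, [226.2, 144.4, 13.9, 21.6])]
tape [(0.53, [200.7, 159.9, 18.5, 19.0]), (0.52, [240.4, 200.1, 49.3, 44.9])]
eraser [(0.72, [286.0, 302.8, 26.3, 20.7])]
```

View pics/scene0.png

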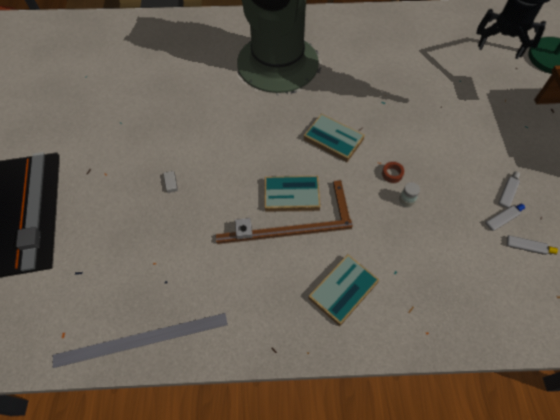

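View pics/side0.png

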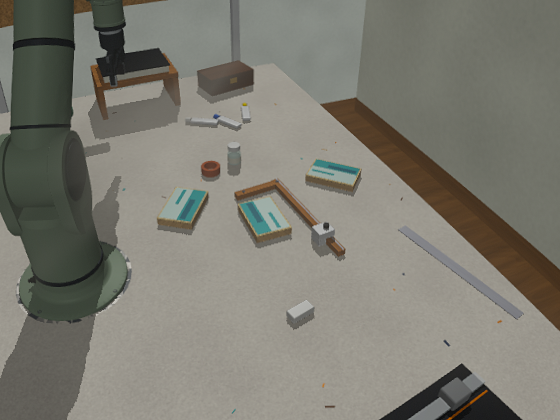

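The scene image has three panel look-alikes, centred at (291,192), (333,138) and (343,289). Image right is world +y, the robot's left. The leftmost one, (291,192), is therefore farthest to the robot's right, and it also lies on the jig's open side. The jig corner is near (350,225), the stop at (243,229), the eraser at (170,181), the tape at (394,171) and the jar at (410,196). Next I'll confirm this in a crop and take a first measurement.

```bash
cat > h.py <<'E'
import numpy as np, cv2
from workcell import monitor, optics
def rays(f,px):
    px=np.atleast_2d(np.array(px,float)); F=210/np.tan(np.radians(f["fovy"]/2))
    d=(px-[f["cx"],f["cy"]])/F; u=d.copy()
    for _ in range(20): u=d/(1+f["k1"]*(u**2).sum(1,keepdims=True))
    return u
def toworld(f,px,z):
    u=rays(f,px); R=np.array(f["R"]);t=np.array(f["t"]); c=-R.T@t
    D=np.c_[u,np.ones(len(u))]@R
    return c+D*((z-c[2])/D[:,2])[:,None]
def proj(f,X):
    X=np.atleast_2d(np.array(X,float))@np.array(f["R"]).T+np.array(f["t"])
    u=X[:,:2]/X[:,2:]; F=210/np.tan(np.radians(f["fovy"]/2))
    return u*(1+f["k1"]*(u**2).sum(1,keepdims=True))*F+[f["cx"],f["cy"]]
def quad(m):
    c=max(cv2.findContours(m["region"].astype(np.uint8),0,2)[0],key=cv2.contourArea)
    return cv2.boxPoints(cv2.minAreaRect(c))
def jig(J,P): # J=(x,y,yaw) ; jig xy -> world xy
    c,s=np.cos(J[2]),np.sin(J[2]); return np.atleast_2d(P)@np.array([[c,s],[-s,c]])+J[:2]
def tojig(J,P):
    c,s=np.cos(J[2]),np.sin(J[2]); return (np.atleast_2d(P)-J[:2])@np.array([[c,-s],[s,c]])
E
python3 - <<'E'
from h import *
for n in ["scene","side"]:
    f=optics.grab_frame(n)
    if n=="scene":
        print("corner",toworld(f,[[340,224],[351,225],[216,238],[337,182]],0.018))
        cv2.imwrite("pics/crop.png",cv2.resize(f["frame"][150:260,200:380],None,fx=4.4,fy=4.4,interpolation=cv2.INTER_CUBIC))
    for m in optics.masks_of("panel",n):
        w=toworld(f,quad(m),0.024); print(n,m["p"],w.mean(0),w[:,:2])
    for o in ["jar","tape","eraser","stop"]:
        for m in optics.masks_of(o,n)[:1]:
            r=m["rect"]; print(o,m["p"],toworld(f,[r[0]+r[2]/2,r[1]+r[3]/2],dict(jar=.03,tape=.012,eraser=.01,stop=.03)[o]))
E
```

```text
corner [[ 0.62760483  0.14114089  0.018     ]
 [ 0.63171441  0.1697854   0.018     ]
 [ 0.65542988 -0.18439436  0.018     ]
 [ 0.49605144  0.14629706  0.018     ]]
scene 0.76 [0.5308357  0.01902343 0.024     ] [[ 0.47200608 -0.0534825 ]
 [ 0.47803533  0.09709074]
 [ 0.5895348   0.08821914]
 [ 0.58376659 -0.05573365]]
scene 0.76 [0.80620172 0.1294736  0.024     ] [[0.82628131 0.0390503 ]
 [0.71105717 0.14918174]
 [0.78997686 0.21991211]
 [0.89749154 0.10975025]]
scene 0.67 [0.34238836 0.14922525 0.024     ] [[0.34829803 0.05778683]
 [0.23920545 0.11106828]
 [0.34021366 0.24227945]
 [0.44183628 0.18576643]]
jar 0.92 [[0.5597063 0.3397018 0.03     ]]
tape 0.61 [[0.46129903 0.31193619 0.012     ]]
eraser 0.52 [[ 0.4796913  -0.32331675  0.01      ]]
stop 0.76 [[ 0.63984709 -0.10963391  0.03      ]]
side 0.97 [0.79209147 0.1246532  0.024     ] [[0.69442332 0.12534486]
 [0.77138934 0.24176088]
 [0.89282552 0.11858332]
 [0.8097277  0.01292373]]
side 0.87 [0.33023806 0.14923822 0.024     ] [[0.24021847 0.11242757]
 [0.35427356 0.29789285]
 [0.42136062 0.17605686]
 [0.30509958 0.0105756 ]]
side 0.6 [0.51963937 0.01302586 0.024     ] [[ 0.46420056  0.09286491]
 [ 0.59009071  0.13774397]
 [ 0.56839984 -0.07358108]
 [ 0.45586638 -0.10492435]]
jar 0.8 [[0.54460783 0.3344335  0.03      ]]
tape 0.61 [[0.46689709 0.31403201 0.012     ]]
eraser 0.96 [[ 0.46658628 -0.32467863  0.01      ]]
stop 0.69 [[ 0.62916576 -0.11894288  0.03      ]]
```

View pics/crop.png

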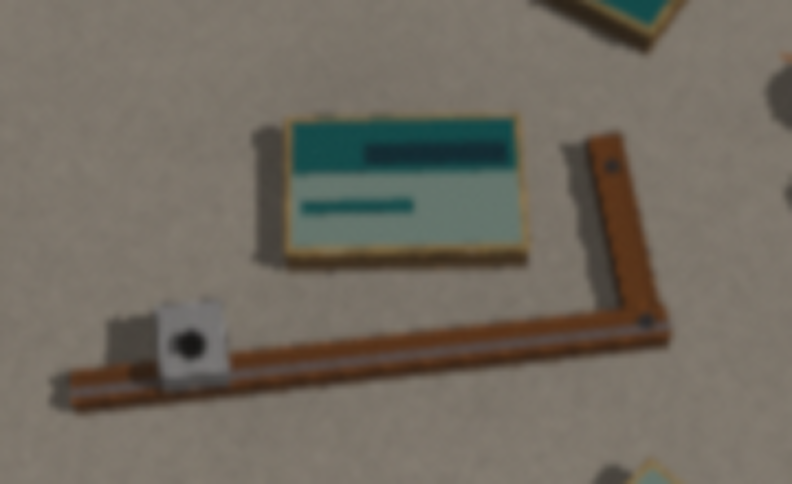

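The crop confirms it. The target lies inside the jig, centred near scene pixel (291,192). Next I'll move over it and look with the wrist camera.

```bash
python3 -m handwheel '[{"wz":-0.16},{"wz":-0.16},{"wz":-0.16},{"dx":-1.7,"dy":-4.9,"dz":-0.8},{"dx":-1.7,"dy":-4.9,"dz":-0.8},{"dx":-1.7,"dy":-4.9,"dz":-0.8},{"dx":-1.7,"dy":-4.9,"dz":-0.8},{"dx":-1.7,"dy":-4.9,"dz":-0.8}]'; python3 -m handwheel '[{"dx":-1.7,"dy":-4.9,"dz":-0.8},{"dx":-1.7,"dy":-4.9,"dz":-0.8},{"dx":-1.7,"dy":-4.9,"dz":-0.8},{"dx":-1.7,"dy":-4.9,"dz":-0.8},{"dx":-1.7,"dy":-4.9,"dz":-0.8},{"dx":-1.7,"dy":-4.9,"dz":-0.8},{"dx":-1.7,"dy":-4.9,"dz":-0.8},{}]'
python3 - <<'E'
from h import *
s=monitor.observe();print(s["qpos"],s["clock"])
f=optics.grab_frame("wrist"); cv2.imwrite("pics/w1.png",f["frame"])
print(f["R"],f["t"],f["fovy"],f["k1"])
print([(m["p"],m["rect"]) for m in optics.masks_of("panel","wrist")])
E
```

```text
[-1.22220096  0.52139436 -0.03630446  1.59953205  0.0211899   1.02106308
 -0.11282742] 1.2
[[ 0.40700214  0.91342634  0.00125868]
 [ 0.88027115 -0.39259608  0.2664414 ]
 [ 0.24386875 -0.10733424 -0.9638503 ]] [-0.62516514 -0.03373101  0.37763528] 61.75119418604328 -0.047208197688820876
[(0.55, [0.2, 323.3, 65.4, 88.5])]schema error: expected keys dx, dy, dz, wx, wy, wz, claw
schema error: expected keys dx, dy, dz, wx, wy, wz, claw
```

View pics/w1.png

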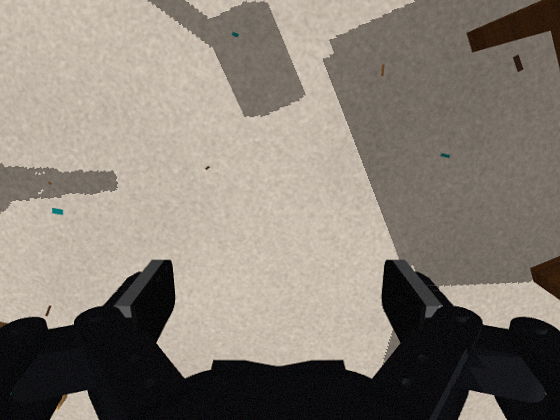

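The wrist view shows only bare desk and shadows, because the moves were refused: every key is required. I'll resend them in full.

```bash
python3 -m handwheel '[{"dx":0,"dy":0,"dz":0,"wx":0,"wy":0,"wz":-0.16,"claw":100},{"dx":0,"dy":0,"dz":0,"wx":0,"wy":0,"wz":-0.16,"claw":100},{"dx":0,"dy":0,"dz":0,"wx":0,"wy":0,"wz":-0.16,"claw":100},{"dx":-1.7,"dy":-4.9,"dz":-0.8,"wx":0,"wy":0,"wz":0,"claw":100},{"dx":-1.7,"dy":-4.9,"dz":-0.8,"wx":0,"wy":0,"wz":0,"claw":100},{"dx":-1.7,"dy":-4.9,"dz":-0.8,"wx":0,"wy":0,"wz":0,"claw":100},{"dx":-1.7,"dy":-4.9,"dz":-0.8,"wx":0,"wy":0,"wz":0,"claw":100},{"dx":-1.7,"dy":-4.9,"dz":-0.8,"wx":0,"wy":0,"wz":0,"claw":100}]'; python3 -m handwheel '[{"dx":-1.7,"dy":-4.9,"dz":-0.8,"wx":0,"wy":0,"wz":0,"claw":100},{"dx":-1.7,"dy":-4.9,"dz":-0.8,"wx":0,"wy":0,"wz":0,"claw":100},{"dx":-1.7,"dy":-4.9,"dz":-0.8,"wx":0,"wy":0,"wz":0,"claw":100},{"dx":-1.7,"dy":-4.9,"dz":-0.8,"wx":0,"wy":0,"wz":0,"claw":100},{"dx":-1.7,"dy":-4.9,"dz":-0.8,"wx":0,"wy":0,"wz":0,"claw":100},{"dx":-1.7,"dy":-4.9,"dz":-0.8,"wx":0,"wy":0,"wz":0,"claw":100},{"dx":-1.7,"dy":-4.9,"dz":-0.8,"wx":0,"wy":0,"wz":0,"claw":100},{"dx":0,"dy":0,"dz":0,"wx":0,"wy":0,"wz":0,"claw":100}]'
python3 - <<'E'
from h import *
s=monitor.observe();print(s["qpos"],s["clock"],s["position"],s["tool_rot"])
f=optics.grab_frame("wrist"); cv2.imwrite("pics/w2.png",f["frame"])
for o in ["panel","stop"]:print(o,[(m["p"],m["rect"]) for m in optics.masks_of(o,"wrist")])
E
```

```text
clock: 2.3
position: [0.3545, 0.33, 0.2717]
tool_rot: [3.141, 0.0, -3.081]
force: [1.4, 1.3, 0.9]
grip_width: 0.0855
finger_force: 0.0
clock: 3.3
position: [0.4946, -0.007, 0.3277]
tool_rot: [-3.141, 0.001, -3.086]
force: [-1.1, 1.3, -0.3]
grip_width: 0.0853
finger_force: 0.0
[-0.23222335  0.21229577  0.15122673  1.81300732 -0.03411087  1.11792799
  1.55728005] 3.3 [ 0.49461969 -0.00699712  0.32773912] [-3.14054288e+00  9.72297096e-04 -3.08566693e+00]
panel [(0.94, [308.6, 312.4, 90.8, 65.3]), (0.8, [239.8, 140.3, 118.9, 83.4]), (0.59, [345.3, 2.8, 148.9, 110.2])]
stop [(0.83, [179.5, 237.3, 39.0, 43.8])]
```

View pics/w2.png

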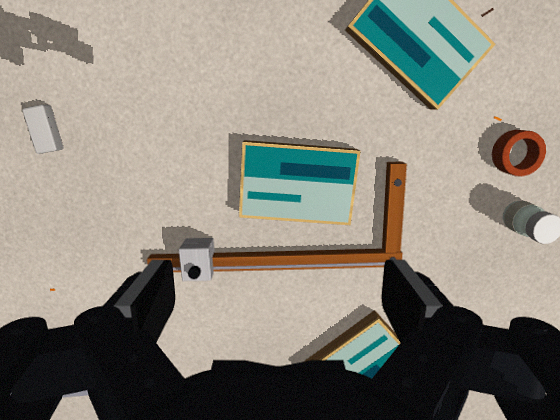

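The wrist view shows the panel at about (300,183), with corners (245,142), (359,150), (350,224) and (240,217). The long fence's inner edge is near row 250, the short fence's inner edge near column 386, and the stop is at (197,258). Now I'll measure precisely.

```bash
cat >> h.py <<'E'
def edge(v,lo,hi): # subpixel strongest step within [lo,hi)
    g=np.abs(np.gradient(v.astype(float)))[lo:hi]; i=int(g.argmax())
    w=g[max(0,i-2):i+3]; return lo+max(0,i-2)+(w*np.arange(len(w))).sum()/w.sum()
def fitpanel(f,region,z=0.024):
    c=max(cv2.findContours(region.astype(np.uint8),0,1)[0],key=cv2.contourArea)[:,0].astype(float)
    w=toworld(f,c,z)[:,:2].astype(np.float32)
    (cx,cy),(a,b),ang=cv2.minAreaRect(w*1000)
    P=cv2.boxPoints(((cx,cy),(a,b),ang))/1000
    e=[P[1]-P[0],P[2]-P[1]]; l=max(e,key=np.linalg.norm); l=l*np.sign(l[1])
    return np.array([cx/1000,cy/1000]),np.arctan2(-l[0],l[1]),sorted([a,b])
E
python3 - <<'E'
from h import *
f=optics.grab_frame("wrist"); im=f["frame"].astype(float)
red=im[:,:,2]-im[:,:,0]
for c in (240,300,360): print(c,[tuple(int(k) for k in im[r,c]) for r in range(242,274,1)])
for r in (180,230): print(r,[tuple(int(k) for k in im[r,c]) for c in range(378,410,1)])
for m in optics.masks_of("panel","wrist"):
    if 200<m["rect"][0]<300 and 100<m["rect"][1]<200: print(fitpanel(f,m["region"]))
print(-np.array(f["R"]).T@f["t"])
E
```

```text
240 [(175, 187, 198), (171, 186, 198), (172, 188, 199), (172, 187, 198), (168, 186, 197), (163, 177, 190), (92, 98, 107), (93, 102, 111), (98, 105, 113), (101, 112, 119), (94, 100, 109), (7, 24, 49), (11, 30, 53), (12, 30, 54), (11, 29, 53), (16, 45, 81), (41, 94, 167), (38, 88, 153), (32, 85, 146), (27, 78, 138), (32, 77, 137), (22, 74, 134), (29, 74, 138), (28, 78, 142), (58, 87, 136), (133, 121, 119), (147, 139, 138), (139, 133, 148), (18, 76, 149), (87, 116, 162), (184, 195, 202), (169, 182, 195)]
300 [(161, 176, 188), (162, 177, 189), (160, 175, 185), (164, 181, 193), (169, 179, 192), (96, 100, 110), (93, 102, 109), (92, 104, 112), (96, 101, 112), (68, 85, 98), (9, 22, 52), (14, 31, 53), (12, 29, 51), (12, 31, 56), (26, 55, 97), (41, 94, 167), (36, 88, 152), (32, 83, 150), (29, 82, 146), (27, 77, 144), (34, 80, 146), (22, 78, 143), (24, 78, 143), (56, 87, 139), (139, 127, 124), (153, 146, 146), (103, 115, 144), (26, 83, 155), (105, 133, 174), (178, 189, 198), (176, 189, 203), (180, 195, 206)]
360 [(176, 192, 203), (177, 191, 204), (160, 176, 190), (93, 100, 111), (97, 101, 115),
[... 863 characters left out ...]
196), (172, 185, 197), (177, 190, 202), (177, 188, 203)]
230 [(103, 112, 120), (44, 54, 70), (8, 18, 39), (3, 21, 39), (14, 35, 56), (22, 74, 131), (35, 92, 160), (27, 85, 151), (34, 84, 151), (39, 89, 153), (37, 87, 153), (37, 84, 150), (30, 85, 153), (31, 84, 152), (33, 88, 154), (28, 81, 145), (32, 81, 144), (29, 76, 141), (28, 77, 138), (23, 71, 135), (107, 129, 165), (182, 196, 208), (175, 188, 200), (173, 188, 198), (169, 184, 196), (169, 181, 193), (170, 183, 196), (172, 185, 198), (165, 178, 192), (174, 186, 198), (174, 188, 201), (175, 189, 203)]
(array([0.51999579, 0.02021842]), np.float32(-0.019905219), [104.6191177368164, 152.33335876464844])
[ 0.42570748 -0.00712287  0.4696599 ]
```

```bash
cat >> h.py <<'E'
def cross(v,lo,hi,th,rise=True):
    for i in range(lo,hi):
        a,b=(v[i],v[i+1]) if rise else (-v[i],-v[i+1]); t=th if rise else -th
        if a<t<=b: return i+(t-a)/(b-a)
def fitjig(f,cols,rlo,rhi,rows,clo,chi):
    sat=f["frame"][:,:,2].astype(float)-f["frame"][:,:,0]  # orange-ness: side ~45, top ~115
    L=np.array([(c,r) for c in cols if (r:=cross(sat[:,c],rlo,rhi,78)) is not None])
    S=np.array([(c,r) for r in rows if (c:=cross(sat[r],clo,chi,78)) is not None])
    Lw=toworld(f,L,0.018)[:,:2]; Sw=toworld(f,S,0.018)[:,:2]
    a=np.polyfit(Lw[:,1],Lw[:,0],1); b=np.polyfit(Sw[:,0],Sw[:,1],1)
    # x=a0 y+a1 ; y=b0 x+b1
    y=(b[0]*a[1]+b[1])/(1-a[0]*b[0]); x=a[0]*y+a[1]
    print("yaw long",np.arctan(-a[0]),"short",np.arctan(b[0]),"res",np.std(Lw[:,0]-np.polyval(a,Lw[:,1])),np.std(Sw[:,1]-np.polyval(b,Sw[:,0])))
    return np.array([x,y,np.arctan(-a[0])])
E
python3 - <<'E'
from h import *
f=optics.grab_frame("wrist")
J=fitjig(f,range(222,376,4),245,266,range(168,240,4),376,394); print(J); np.save("J.npy",J)
for m in optics.masks_of("panel","wrist"):
    if 200<m["rect"][0]<300 and 100<m["rect"][1]<200:
        c,y,s=fitpanel(f,m["region"]); print(tojig(J,c),y-J[2],s)
# panel top corners from picture
P=toworld(f,[[245,142],[359,150],[350,224],[240,217]],.024)[:,:2]; print(tojig(J,P))
for m in optics.masks_of("stop","wrist")[:1]:
    r=m["rect"]; print("stop",tojig(J,toworld(f,[[r[0],r[1]+5],[r[0]+r[2],r[1]+5]],.042)[:,:2]))
for n in ["jar","tape","eraser"]:
    for m in optics.masks_of(n,"wrist")[:1]: r=m["rect"]; print(n,m["p"],toworld(f,[r[0]+r[2]/2,r[1]+r[3]/2],.02))
print(tojig(J,monitor.observe()["position"][:2]))
E
```

```text
yaw long 0.0823519392279538 short 0.08356790696755569 res 0.00014028535420730731 0.00012833468960880156
[0.61217581 0.14958836 0.08235194]
[[-0.10266641 -0.12119007]] -0.10123865626432026 [102.32569885253906, 150.15731811523438]
[[-0.15879497 -0.18192554]
 [-0.14603044 -0.03809837]
 [-0.04750759 -0.0461921 ]
 [-0.06035317 -0.19294492]]
stop [[-0.03161603 -0.27765085]
 [-0.03071674 -0.22748724]]
jar 0.85 [[0.55545001 0.35013487 0.02      ]]
tape 0.97 [[0.46149105 0.30576809 0.02      ]]
eraser 0.56 [[ 0.46885367 -0.30864953  0.02      ]]
[[-0.13065998 -0.14247033]]
```

```bash
python3 -m handwheel '[{"dx":3.2,"dy":0.9,"dz":0,"wx":0,"wy":0,"wz":-0.027,"claw":60},{"dx":3.2,"dy":0.9,"dz":0,"wx":0,"wy":0,"wz":0,"claw":60},{"dx":0,"dy":0,"dz":5,"wx":0,"wy":0,"wz":0,"claw":60},{"dx":0,"dy":0,"dz":5,"wx":0,"wy":0,"wz":0,"claw":60},{"dx":0,"dy":0,"dz":5,"wx":0,"wy":0,"wz":0,"claw":60},{"dx":0,"dy":0,"dz":5,"wx":0,"wy":0,"wz":0,"claw":60},{"dx":0,"dy":0,"dz":5,"wx":0,"wy":0,"wz":0,"claw":60},{"dx":0,"dy":0,"dz":5,"wx":0,"wy":0,"wz":0,"claw":60}]'; python3 -m handwheel '[{"dx":0,"dy":0,"dz":1.5,"wx":0,"wy":0,"wz":0,"claw":60},{"dx":0,"dy":0,"dz":0.6,"wx":0,"wy":0,"wz":0,"claw":60},{"dx":0,"dy":0,"dz":0,"wx":0,"wy":0,"wz":0,"claw":60}]'
python3 - <<'E'
from h import *
J=np.load("J.npy");s=monitor.observe();print(tojig(J,s["position"][:2]),s["position"],s["force"],s["tool_rot"])
f=optics.grab_frame("side"); cv2.imwrite("pics/s2.png",cv2.resize(f["frame"][100:310,130:410],None,fx=2.8,fy=2.8))
E
```

```text
clock: 4.85
position: [0.4288, 0.0099, 0.0259]
tool_rot: [3.142, 0.001, -3.053]
force: [1.4, 0.3, -0.1]
grip_width: 0.0513
finger_force: 0.0
clock: 5.22
position: [0.4292, 0.0098, 0.0073]
tool_rot: [3.142, 0.001, -3.053]
force: [-0.4, -0.5, 0.2]
grip_width: 0.051
finger_force: 0.0
[[-0.19380981 -0.12431005]] [0.42924842 0.00975702 0.00730621] [-0.35649425 -0.48937583  0.16339449] [ 3.14157676e+00  1.35141960e-03 -3.05349449e+00]
```

View pics/s2.png

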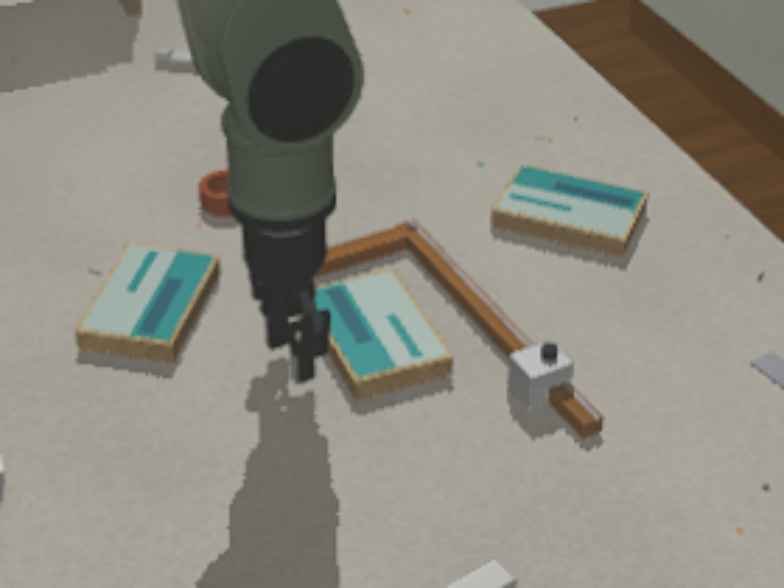

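The fingers (crop 290,350) stand down at the panel's near long side, clear of everything. Pushing toward the long fence.

```bash
python3 -m handwheel '[{"dx":-1,"dy":0,"dz":0,"wx":0,"wy":0,"wz":0,"claw":60},{"dx":-1,"dy":0,"dz":0,"wx":0,"wy":0,"wz":0,"claw":60},{"dx":-1,"dy":0,"dz":0,"wx":0,"wy":0,"wz":0,"claw":60},{"dx":-1,"dy":0,"dz":0,"wx":0,"wy":0,"wz":0,"claw":60},{"dx":-1,"dy":0,"dz":0,"wx":0,"wy":0,"wz":0,"claw":60},{"dx":-1,"dy":0,"dz":0,"wx":0,"wy":0,"wz":0,"claw":60},{"dx":-1,"dy":0,"dz":0,"wx":0,"wy":0,"wz":0,"claw":60},{"dx":0,"dy":0,"dz":0,"wx":0,"wy":0,"wz":0,"claw":60}]'
cat > look.py <<'E'
from h import *
import sys
J=np.load("J.npy");s=monitor.observe();print("tcp",tojig(J,s["position"][:2]),s["position"][2],s["force"],s["tool_rot"][2],s["clock"])
for n in sys.argv[1:]:
    f=optics.grab_frame(n)
    for m in optics.masks_of("panel",n):
        c,y,sz=fitpanel(f,m["region"]); k=tojig(J,c)[0]
        if abs(k[0])<.15 and -.2<k[1]<0: print(n,m["p"],k,y-J[2],sz)
E
python3 look.py wrist
```

```text
clock: 6.28
position: [0.4992, 0.016, 0.0063]
tool_rot: [-3.142, 0.001, -3.053]
force: [0.3, -0.5, 0.1]
grip_width: 0.0508
finger_force: 0.0
tcp [[-0.12357138 -0.12385237]] 0.006276998878829203 [ 0.31481634 -0.46412174  0.09696422] -3.053359043743546 6.275
wrist 0.67 [-0.10525571 -0.12335836] 0.004456310126408694 [39.207618713378906, 61.66383743286133]
```

```bash
python3 -m handwheel '[{"dx":-0.5,"dy":0,"dz":0,"wx":0,"wy":0,"wz":0,"claw":60},{"dx":-0.4,"dy":0,"dz":0,"wx":0,"wy":0,"wz":0,"claw":60},{"dx":0,"dy":0,"dz":0,"wx":0,"wy":0,"wz":0,"claw":60}]'; python3 -m handwheel '[{"dx":-0.2,"dy":0,"dz":0,"wx":0,"wy":0,"wz":0,"claw":60},{"dx":0,"dy":0,"dz":0,"wx":0,"wy":0,"wz":0,"claw":60}]';python3 -m handwheel '[{"dx":-0.2,"dy":0,"dz":0,"wx":0,"wy":0,"wz":0,"claw":60},{"dx":0,"dy":0,"dz":0,"wx":0,"wy":0,"wz":0,"claw":60}]';  python3 look.py scene side
```

```text
clock: 6.75
position: [0.5076, 0.0167, 0.0063]
tool_rot: [-3.142, 0.0, -3.053]
force: [-0.2, 0.6, 0.4]
grip_width: 0.0511
finger_force: 0.0
clock: 7.0
position: [0.5094, 0.0169, 0.0063]
tool_rot: [3.142, 0.0, -3.053]
force: [-0.4, -0.2, -0.1]
grip_width: 0.0513
finger_force: 0.1
clock: 7.25
position: [0.5115, 0.017, 0.0063]
tool_rot: [-3.142, 0.0, -3.053]
force: [-0.1, 0.2, 0.5]
grip_width: 0.0515
finger_force: 0.1
tcp [[-0.11127833 -0.12380708]] 0.0063270111222256085 [-0.06518818  0.19577783  0.48654225] -3.0533854428168734 7.25
scene 0.82 [-0.04587622 -0.11890904] 0.01730337605200684 [102.3102798461914, 149.43089294433594]
side 0.61 [-0.05834897 -0.12634974] 0.0135795982214061 [110.93193817138672, 169.51809692382812]
```

```bash
python3 -m handwheel '[{"dx":-0.2,"dy":0,"dz":0,"wx":0,"wy":0,"wz":0,"claw":60}]'|grep -E "pos|force"; python3 -m handwheel '[{"dx":-0.2,"dy":0,"dz":0,"wx":0,"wy":0,"wz":0,"claw":60}]'|grep -E "pos|force";  python3 -m handwheel '[{"dx":-0.1,"dy":0,"dz":0,"wx":0,"wy":0,"wz":0,"claw":60},{"dx":0,"dy":0,"dz":0,"wx":0,"wy":0,"wz":0,"claw":60}]'|grep -E "pos|force"; python3 look.py
```

```text
position: [0.512, 0.0171, 0.0062]
force: [-12.9, -0.2, 8.9]
finger_force: 6.4
position: [0.5121, 0.0171, 0.0059]
force: [-19.8, 1.0, 9.8]
finger_force: 9.8
position: [0.5121, 0.0171, 0.0057]
force: [-22.1, -0.1, 12.8]
finger_force: 10.7
tcp [[-0.11062915 -0.12378729]] 0.005698123878714222 [-22.1335094   -0.09663003  12.84674882] -3.0538647349536787 7.95
```

The panel is seated on the long fence: 22 N, and the TCP stopped at jig x = -0.1106, where the finger half-width puts the panel edge at -0.100. I'll back off, rise and look again.

```bash
python3 -m handwheel '[{"dx":1,"dy":0,"dz":0,"wx":0,"wy":0,"wz":0,"claw":60},{"dx":2,"dy":0,"dz":0,"wx":0,"wy":0,"wz":0,"claw":60},{"dx":0,"dy":-1,"dz":-5,"wx":0,"wy":0,"wz":0,"claw":30},{"dx":0,"dy":-1,"dz":-5,"wx":0,"wy":0,"wz":0,"claw":30},{"dx":0,"dy":-1,"dz":-5,"wx":0,"wy":0,"wz":0,"claw":30},{"dx":0,"dy":-1,"dz":-5,"wx":0,"wy":0,"wz":0,"claw":30},{"dx":0,"dy":0,"dz":0,"wx":0,"wy":0,"wz":0,"claw":30}]'|grep pos; python3 look.py wrist
python3 - <<'E'
from h import *
J=np.load("J.npy"); f=optics.grab_frame("wrist"); cv2.imwrite("pics/w3.png",f["frame"])
print(monitor.observe()["qpos"])
for m in optics.masks_of("stop","wrist")[:2]:
    r=m["rect"]; print("stop",m["p"],r,tojig(J,toworld(f,[[r[0],r[1]+5],[r[0]+r[2],r[1]+5]],.042)[:,:2]))
E
```

```text
position: [0.4916, -0.0258, 0.2097]
tcp [[-0.1346114  -0.16484299]] 0.2096821530136744 [ 0.2399666  -0.05911677 -0.88008448] -3.0547371703952644 8.825
wrist 0.77 [ 0.12657192 -0.01145056] -0.7361279888419064 [10.327768325805664, 76.79995727539062]
wrist 0.69 [-0.05456247 -0.11493361] 0.00927073374710953 [106.92061614990234, 151.84327697753906]
[-0.16239421  0.34439924  0.11627799  1.97937071 -0.05367234  0.82121055
  1.64289526]
stop 0.75 [160.5, 278.6, 46.5, 27.6] [[-0.03926587 -0.27735873]
 [-0.03977138 -0.23181799]]
```

View pics/w3.png

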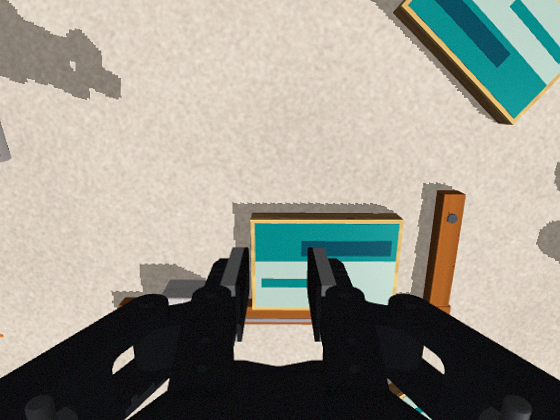

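The panel (corners 251,217 and 402,217) lies along the long fence, about 40 mm short of the end fence. I'll move to its free end, turned a quarter.

```bash
python3 -m handwheel '[{"dx":-3.7,"dy":-2.6,"dz":0,"wx":0,"wy":0,"wz":0,"claw":30},{"dx":-3.6,"dy":-2.6,"dz":0,"wx":0,"wy":0,"wz":0,"claw":30},{"dx":0,"dy":0,"dz":0,"wx":0,"wy":0,"wz":0.175,"claw":30},{"dx":0,"dy":0,"dz":0,"wx":0,"wy":0,"wz":0.175,"claw":30},{"dx":0,"dy":0,"dz":0,"wx":0,"wy":0,"wz":0.175,"claw":30},{"dx":0,"dy":0,"dz":0,"wx":0,"wy":0,"wz":0.175,"claw":30},{"dx":0,"dy":0,"dz":0,"wx":0,"wy":0,"wz":0.175,"claw":30},{"dx":0,"dy":0,"dz":0,"wx":0,"wy":0,"wz":0.175,"claw":30}]'|grep pos; python3 -m handwheel '[{"dx":0,"dy":0,"dz":0,"wx":0,"wy":0,"wz":0.175,"claw":30},{"dx":0,"dy":0,"dz":0,"wx":0,"wy":0,"wz":0.175,"claw":30},{"dx":0,"dy":0,"dz":0,"wx":0,"wy":0,"wz":0.175,"claw":30},{"dx":0,"dy":0,"dz":5,"wx":0,"wy":0,"wz":0,"claw":30},{"dx":0,"dy":0,"dz":0,"wx":0,"wy":0,"wz":0,"claw":30}]'|grep pos; python3 look.py
python3 - <<'E'
from h import *
J=np.load("J.npy"); f=optics.grab_frame("wrist"); cv2.imwrite("pics/w4.png",f["frame"])
print(monitor.observe()["qpos"])
E
```

```text
position: [0.5667, -0.0701, 0.2049]
position: [0.565, -0.0699, 0.1531]
tcp [[-0.06506048 -0.21487694]] 0.15307283250620785 [-0.09922778  0.38703751  0.46351846] 1.6554364267212835 10.65
[-0.32610026  0.58610382  0.49708546  1.83323784 -0.36809147  0.81864365
  0.44131222]
```

View pics/w4.png

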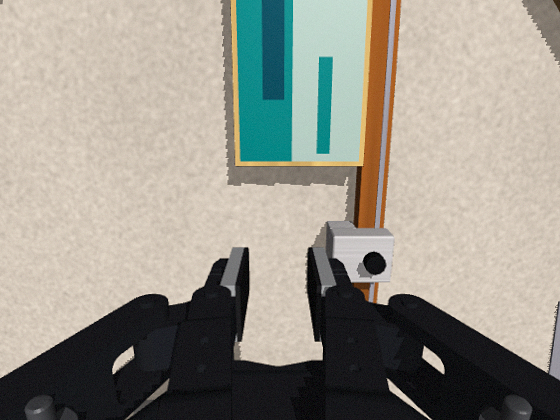

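The panel's free end runs from (236,165) to (362,165), flush beside the fence. The stop is at (360,252), clear to the right of the fingers. Next I'll compute the gap, then go down.

```bash
python3 - <<'E'
from h import *
J=np.load("J.npy"); f=optics.grab_frame("wrist")
print(tojig(J,toworld(f,[[236,165],[362,165]],.024)[:,:2]), tojig(J,toworld(f,[[333,230],[390,230],[333,282]],.042)[:,:2]))
E
python3 -m handwheel '[{"dx":0,"dy":-0.3,"dz":5,"wx":0,"wy":0,"wz":0,"claw":30},{"dx":0,"dy":0,"dz":5,"wx":0,"wy":0,"wz":0,"claw":30},{"dx":0,"dy":0,"dz":3,"wx":0,"wy":0,"wz":0,"claw":30},{"dx":0,"dy":0,"dz":1.6,"wx":0,"wy":0,"wz":0,"claw":30},{"dx":0,"dy":0,"dz":0,"wx":0,"wy":0,"wz":0,"claw":30}]'; python3 look.py
```

```text
[[-0.09773053 -0.19063614]
 [ 0.00117871 -0.19036226]] [[-0.02226487 -0.23802476]
 [ 0.0219284  -0.23797584]
 [-0.02025195 -0.28238128]]
clock: 11.38
position: [0.5645, -0.0708, 0.0107]
tool_rot: [3.142, 0.0, 1.655]
force: [-0.4, -0.6, 1.0]
grip_width: 0.0258
finger_force: 0.0
tcp [[-0.06564496 -0.21572376]] 0.010707775813745376 [-0.36986976 -0.59713974  0.98810633] 1.6547258482870157 11.375
```

```bash
python3 -m handwheel '[{"dx":1,"dy":0,"dz":0.3,"wx":0,"wy":0,"wz":0,"claw":30},{"dx":1,"dy":0,"dz":0,"wx":0,"wy":0,"wz":0,"claw":30},{"dx":1,"dy":0,"dz":0,"wx":0,"wy":0,"wz":0,"claw":30},{"dx":1,"dy":0,"dz":0,"wx":0,"wy":0,"wz":0,"claw":30},{"dx":1,"dy":0,"dz":0,"wx":0,"wy":0,"wz":0,"claw":30},{"dx":0,"dy":0,"dz":0,"wx":0,"wy":0,"wz":0,"claw":30}]' |grep -E "pos|force"; python3 look.py; for i in 1; do python3 -m handwheel '[{"dx":0.2,"dy":0,"dz":0,"wx":0,"wy":0,"wz":0,"claw":30},{"dx":0.1,"dy":0,"dz":0,"wx":0,"wy":0,"wz":0,"claw":30},{"dx":0,"dy":0,"dz":0,"wx":0,"wy":0,"wz":0,"claw":30}]'|grep -E "pos|force"; done;  python3 look.py
```

```text
position: [0.5598, -0.0196, 0.0072]
force: [0.2, -1.2, 1.2]
finger_force: 0.0
tcp [[-0.06607542 -0.16429624]] 0.007204223024793115 [ 0.23682991 -1.16654727  1.17114415] 1.6562044051793396 12.125
position: [0.5597, -0.018, 0.0073]
force: [0.0, 0.1, 0.3]
finger_force: 0.0
tcp [[-0.06609504 -0.16266623]] 0.0072545420443991815 [0.0286895  0.0973695  0.26433845] 1.6545737916852403 12.5
```

```bash
python3 -m handwheel '[{"dx":0.2,"dy":0,"dz":0,"wx":0,"wy":0,"wz":0,"claw":30}]'|grep -E "pos|force"; python3 -m handwheel '[{"dx":0.2,"dy":0,"dz":0,"wx":0,"wy":0,"wz":0,"claw":30}]'|grep -E "pos|force";python3 -m handwheel '[{"dx":0.1,"dy":0,"dz":0,"wx":0,"wy":0,"wz":0,"claw":30},{"dx":0,"dy":0,"dz":0,"wx":0,"wy":0,"wz":0,"claw":30}]'|grep -E "pos|force";  python3 look.py
```

```text
position: [0.56, -0.0171, 0.0074]
force: [3.5, -11.8, -1.2]
finger_force: 6.1
position: [0.56, -0.017, 0.0076]
force: [2.9, -23.0, -0.2]
finger_force: 11.7
position: [0.56, -0.017, 0.0077]
force: [2.8, -23.4, -1.3]
finger_force: 11.0
tcp [[-0.06575108 -0.16173206]] 0.007655974252252756 [  2.80804027 -23.42802913  -1.32514977] 1.6515918609560971 13.0
```

Seated at the end fence with about 23 N. Backing off, rising and checking squareness.

```bash
python3 -m handwheel '[{"dx":-1,"dy":0,"dz":0,"wx":0,"wy":0,"wz":0,"claw":30},{"dx":-1.5,"dy":0,"dz":0,"wx":0,"wy":0,"wz":0,"claw":30},{"dx":0,"dy":0,"dz":-5,"wx":0,"wy":0,"wz":0,"claw":0},{"dx":0,"dy":0,"dz":-5,"wx":0,"wy":0,"wz":0,"claw":0},{"dx":0,"dy":0,"dz":-5,"wx":0,"wy":0,"wz":0,"claw":0},{"dx":0,"dy":0,"dz":-5,"wx":0,"wy":0,"wz":0,"claw":0},{"dx":0,"dy":0,"dz":0,"wx":0,"wy":0,"wz":0,"claw":0}]'|grep pos; python3 look.py wrist
python3 - <<'E'
from h import *
f=optics.grab_frame("wrist"); cv2.imwrite("pics/w5.png",f["frame"])
E
```

```text
position: [0.5629, -0.0385, 0.2107]
tcp [[-0.06458974 -0.18336182]] 0.21067967044486732 [-1.11915614  0.69401623 -0.15909234] 1.6544550372183524 13.875
wrist 0.66 [-0.05041711 -0.08805778] 0.001056826266869662 [101.35771179199219, 125.9750747680664]
```

View pics/w5.png

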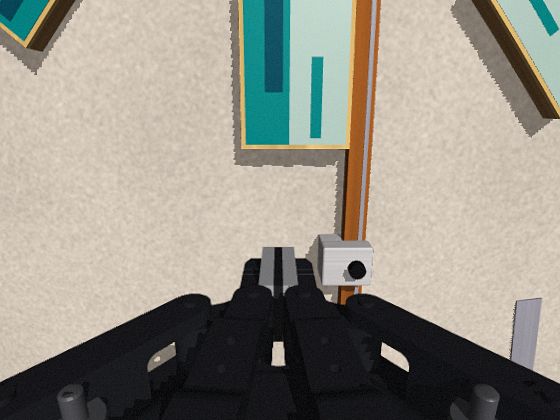

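The panel is square and flush along the long fence: its edge at column 351 meets the fence, and its end is at row 148. The stop at (345,262) is next, pushed from behind with shut fingers held above the fence.

```bash
python3 -m handwheel '[{"dx":-4.2,"dy":2.2,"dz":0,"wx":0,"wy":0,"wz":0,"claw":0},{"dx":-4.2,"dy":2.2,"dz":0,"wx":0,"wy":0,"wz":0,"claw":0},{"dx":-4.2,"dy":1.9,"dz":0,"wx":0,"wy":0,"wz":0,"claw":0},{"dx":0,"dy":0,"dz":5,"wx":0,"wy":0,"wz":0,"claw":0},{"dx":0,"dy":0,"dz":5,"wx":0,"wy":0,"wz":0,"claw":0},{"dx":0,"dy":0,"dz":4,"wx":0,"wy":0,"wz":0,"claw":0},{"dx":0,"dy":0,"dz":2,"wx":0,"wy":0,"wz":0,"claw":0},{"dx":0,"dy":0,"dz":0,"wx":0,"wy":0,"wz":0,"claw":0}]'; python3 look.py
```

```text
clock: 15.02
position: [0.6339, -0.1582, 0.046]
tool_rot: [-3.139, -0.0, 1.654]
force: [-0.2, -0.4, 1.2]
grip_width: 0.0001
finger_force: 0.0
tcp [[-0.00366165 -0.30854398]] 0.046035179295352044 [-0.2147877  -0.41691193  1.20448598] 1.654381612777665 15.025
```

```bash
python3 -m handwheel '[{"dx":0,"dy":0,"dz":1.8,"wx":0,"wy":0,"wz":0,"claw":0},{"dx":1,"dy":0,"dz":0,"wx":0,"wy":0,"wz":0,"claw":0},{"dx":0.8,"dy":0,"dz":0,"wx":0,"wy":0,"wz":0,"claw":0},{"dx":0.8,"dy":0,"dz":0,"wx":0,"wy":0,"wz":0,"claw":0},{"dx":0,"dy":0,"dz":0,"wx":0,"wy":0,"wz":0,"claw":0}]'; python3 -m handwheel '[{"dx":1,"dy":0,"dz":0,"wx":0,"wy":0,"wz":0,"claw":0},{"dx":1,"dy":0,"dz":0,"wx":0,"wy":0,"wz":0,"claw":0},{"dx":1,"dy":0,"dz":0,"wx":0,"wy":0,"wz":0,"claw":0},{"dx":1,"dy":0,"dz":0,"wx":0,"wy":0,"wz":0,"claw":0},{"dx":1,"dy":0,"dz":0,"wx":0,"wy":0,"wz":0,"claw":0},{"dx":1,"dy":0,"dz":0,"wx":0,"wy":0,"wz":0,"claw":0},{"dx":0.8,"dy":0,"dz":0,"wx":0,"wy":0,"wz":0,"claw":0},{"dx":0,"dy":0,"dz":0,"wx":0,"wy":0,"wz":0,"claw":0}]'; python3 look.py
```

```text
clock: 15.65
position: [0.6329, -0.131, 0.0297]
tool_rot: [3.141, -0.0, 1.656]
force: [0.2, -0.4, 0.5]
grip_width: 0.0001
finger_force: 0.0
clock: 16.65
position: [0.6267, -0.0633, 0.0292]
tool_rot: [-3.141, -0.001, 1.656]
force: [-0.4, 0.5, -0.0]
grip_width: 0.0002
finger_force: 0.0
tcp [[-0.00301965 -0.21341188]] 0.02918137328141169 [-0.43825388  0.4787153  -0.04385989] 1.6558148121743357 16.65
```

Now the last ~12 mm, gently.

```bash
python3 -m handwheel '[{"dx":0.4,"dy":0,"dz":0,"wx":0,"wy":0,"wz":0,"claw":0},{"dx":0.3,"dy":0,"dz":0,"wx":0,"wy":0,"wz":0,"claw":0},{"dx":0.2,"dy":0,"dz":0,"wx":0,"wy":0,"wz":0,"claw":0}]'|grep -E "pos|^force"; python3 -m handwheel '[{"dx":0.1,"dy":0,"dz":0,"wx":0,"wy":0,"wz":0,"claw":0}]'|grep -E "pos|^force"; python3 -m handwheel '[{"dx":0.1,"dy":0,"dz":0,"wx":0,"wy":0,"wz":0,"claw":0}]'|grep -E "pos|^force"; python3 -m handwheel '[{"dx":0.1,"dy":0,"dz":0,"wx":0,"wy":0,"wz":0,"claw":0}]'|grep -E "pos|^force"; python3 look.py
```

```text
position: [0.6259, -0.0554, 0.0292]
force: [-1.4, -1.9, 0.4]
position: [0.6259, -0.0544, 0.0292]
force: [-0.0, -1.9, -0.6]
position: [0.6259, -0.0534, 0.0293]
force: [-1.6, -1.6, -0.1]
position: [0.6258, -0.0524, 0.0293]
force: [-0.8, -1.6, -0.4]
tcp [[-0.0030191  -0.20244545]] 0.029258187748080994 [-0.81418289 -1.64481062 -0.40917238] 1.6546976218921543 17.4
```

```bash
python3 -m handwheel '[{"dx":0.1,"dy":0,"dz":0,"wx":0,"wy":0,"wz":0,"claw":0}]'|grep -E "pos|^force"; python3 -m handwheel '[{"dx":0.1,"dy":0,"dz":0,"wx":0,"wy":0,"wz":0,"claw":0}]'|grep -E "pos|^force"; python3 look.py
```

```text
position: [0.6258, -0.0518, 0.0293]
force: [-1.0, -5.7, -1.4]
position: [0.6258, -0.0517, 0.0294]
force: [1.1, -10.7, -2.9]
tcp [[-0.00298386 -0.20173902]] 0.02935358287529892 [  1.12276621 -10.68514134  -2.93731731] 1.6539574496926432 17.65
```

Contact with the panel is made: force steps from 1.7 to 10.7 N, with the stop face at about y = -0.151. Now I'll withdraw and verify.

```bash
python3 -m handwheel '[{"dx":-1,"dy":0,"dz":0,"wx":0,"wy":0,"wz":0,"claw":0},{"dx":-2,"dy":0,"dz":0,"wx":0,"wy":0,"wz":0,"claw":0},{"dx":0,"dy":0,"dz":-5,"wx":0,"wy":0,"wz":0,"claw":0},{"dx":0,"dy":-2,"dz":-5,"wx":0,"wy":0,"wz":0,"claw":0},{"dx":0,"dy":-3,"dz":-5,"wx":0,"wy":0,"wz":0,"claw":0},{"dx":0,"dy":-2,"dz":-5,"wx":0,"wy":0,"wz":0,"claw":0},{"dx":0,"dy":0,"dz":-5,"wx":0,"wy":0,"wz":0,"claw":0},{"dx":0,"dy":0,"dz":-5,"wx":0,"wy":0,"wz":0,"claw":0}]'|grep pos;  python3 -m handwheel '[{"dx":0,"dy":0,"dz":0,"wx":0,"wy":0,"wz":0,"claw":0}]'|grep pos; python3 look.py wrist
python3 - <<'E'
from h import *
f=optics.grab_frame("wrist"); cv2.imwrite("pics/w6.png",f["frame"])
E
```

```text
position: [0.5581, -0.0874, 0.3315]
position: [0.5596, -0.0879, 0.333]
tcp [[-0.07195366 -0.23234729]] 0.33296333702725345 [-0.54378634 -0.52810396 -0.8642403 ] 1.6535801689649792 18.775
```

View pics/w6.png

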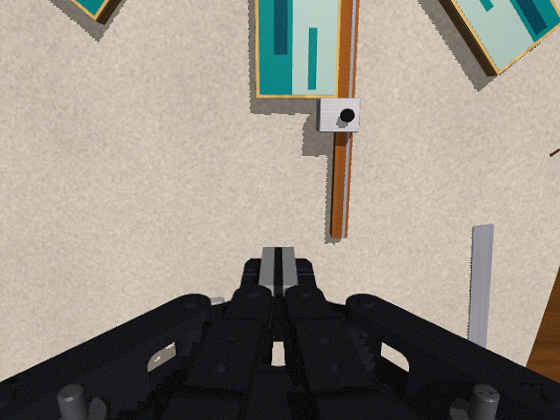

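The panel sits against the fence, with the stop (339,115) touching its free end at row 97. One numeric check of the end-fence side will finish this.

```bash
python3 -m handwheel '[{"dx":4.5,"dy":0,"dz":0,"wx":0,"wy":0,"wz":0,"claw":0},{"dx":4.5,"dy":0,"dz":0,"wx":0,"wy":0,"wz":0,"claw":0},{"dx":4,"dy":0,"dz":0,"wx":0,"wy":0,"wz":0,"claw":0},{"dx":0,"dy":0,"dz":0,"wx":0,"wy":0,"wz":0,"claw":0},{"dx":0,"dy":0,"dz":0,"wx":0,"wy":0,"wz":0,"claw":0}]'|grep pos; python3 look.py wrist scene
python3 - <<'E'
from h import *
J=np.load("J.npy");f=optics.grab_frame("wrist")
im=f["frame"].astype(float); sat=im[:,:,2]-im[:,:,0]
# profiles in the jig frame: along y through the end fence, along x through long fence
def prof(P,z):
    q=proj(f,np.c_[jig(J,P),np.full(len(P),z)]).astype(np.float32)
    return cv2.remap(sat.astype(np.float32),q[:,0],q[:,1],1)[:,0], q
t=np.arange(-.012,.0121,.002)
for x in (-.085,-.05,-.02): v,q=prof(np.c_[np.full(len(t),x),t],.018); print("y",x,q[0].round(),v.astype(int))
for y in (-.13,-.075,-.02): v,q=prof(np.c_[t,np.full(len(t),y)],.018); print("x",y,v.astype(int))
for o in ("stop","jar","tape","eraser"):
    for n in ("scene","wrist"):
        g=f if n=="wrist" else optics.grab_frame(n)
        for m in optics.masks_of(o,n)[:1]:
            r=m["rect"]; w=toworld(g,[[r[0]+r[2]/2,r[1]+r[3]/2],[r[0]+r[2]/2,r[1]]],dict(jar=.03,tape=.012,eraser=.01,stop=.042)[o])[:,:2]; print(o,n,m["p"],w[0],tojig(J,w[1]) if o=="stop" else "")
E
```

```text
position: [0.5474, 0.0425, 0.3286]
tcp [[-0.07337013 -0.10140761]] 0.3286462082559214 [ 0.39213685 -0.23827282  0.21899567] 1.6541578946897775 19.55
wrist 0.63 [-0.05066586 -0.07549057] 0.0005270676346865871 [100.48992156982422, 148.92347717285156]
scene 0.6 [-0.04570627 -0.07815974] 0.008879153582677005 [109.07032775878906, 158.6254425048828]
y -0.085 [269.  90.] [-126 -127 -126 -133   -3  117  120  131  126  130  130  130  130]
y -0.05 [297.  90.] [-13 -11 -13 -17  36 108 100 136 129 127 127 125 128]
y -0.02 [321.  91.] [-10 -12 -12 -16  42 112 100 134 126 128 126 130 126]
x -0.13 [-11 -10 -13 -14  27 110 117 129 128 126 127 121 130]
x -0.075 [-13 -12 -12 -14   6 111 117 130 127 133 128 124 129]
x -0.02 [-14 -14 -13 -15   9 116 104 132 132 130 125 122 128]
stop scene 0.59 [ 0.63585712 -0.02238787] [[-0.01468955 -0.17050762]]
stop wrist 0.79 [ 0.62738946 -0.01843899] [[ 0.00028832 -0.14486874]]
jar scene 0.64 [0.56439725 0.33547684] 
tape scene 0.77 [0.46375361 0.30926445] 
eraser scene 0.6 [ 0.4780497  -0.31874333]
```

```bash
python3 -c "
from workcell import job_done
print(job_done())"
```

```text
the job is handed in; nothing more can be done
None
```

I handed the job in at about 20 s with the panel at jig (-50.7, -75.5) mm and under 0.1° off square by the wrist camera; the stop rests against its free end (face about y = -151 mm), and the jar, tape roll and eraser did not visibly move.

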